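Post a reject block through the sprung flap of the reject bin

TASK

Push the bin's yellow self-closing flap open with one finger and, while that finger keeps it open, push the block with the red dot along its groove and through the doorway with the other finger, so that it drops into the bin's well; then take the hand away and let the flap swing shut. Do not lift the block or shove the flap open with it. Leave the block with the green dot, the brass bushing and the things on the bench where they are.

Things in the scene. Friction and masses are not known exactly. Their poses are not given: they have to be found in the camera images.
- bin: Red reject bin fixed on the bench, 280 x 260 x 80 high. Origin: on the bench (z 0) under the middle of the doorway; x = the way parts go in, y left, z up. x -150 to 0 mm: solid steel-topped deck 80 above the bench. At x 0: doorway without a top, clear from y -60 to +60, red panels 6 thick, 40 high beside it, yellow flap in it. x 0 to 124: open-topped well.
- lip (a point): On the deck's edge at the doorway, mid-groove: bin x 0, y -20, z 80 mm; axes as the bin's. Two black rails on the deck, 8 high, 6 wide, run along x up to the doorway; between them the groove, y -46 to +6 in the bin's frame.
- well (a point): Middle of the well's rubber floor: bin x 62, y 0, z 6 mm, 74 below the deck, whose edge at x = 0 is sheer. Inside 124 (x) x 248 (y); walls 6 thick, 80 high.
- flap_hinge (a joint): Flap angle (rad): 0 shut across the doorway, 1.55 fully open. Hinge: vertical line at bin x 0, y +60 mm (left end of the doorway). It swings only inward (to the bin's +x, over the well); a spring shuts it: about 0.05 N m at 0, 0.19 N m at 1.5 rad (1 to 3 N at a finger).
- flap: Yellow upright flap plate, 4 thick, 116 long, from 4 to 40 mm above the deck. Origin on its hinge line at deck height; the plate runs along its -y, to the free edge 119 from the hinge.
- reject: Reject bearing block, bare aluminium-coloured, with a RED dot on top: 45 long (x) x 40 wide (y) x 36 high, 0.2 to 0.4 kg, in the guide groove on the deck, about 75 to 105 mm before the doorway, x axis nearly along the groove. Origin: centre of its underside.
- reject_mid (a point): Centre of the reject block, 18 mm above its underside.
- good: Good bearing block, same size, with a GREEN dot on top, on the deck to one side of the groove. Stays where it is. Origin: centre of its underside.
- bushing: Brass bushing, 36 diameter x 32 high, upright on the deck on the other side of the groove. Stays where it is. Origin: centre of its underside.
- oilcan: Green bottle, 60 diameter x 150 high, on the bench to the left. Bystander.
- mug: Blue mug, 80 diameter x 90 high, on the bench to the left. Bystander.
- hammer: Hammer lying on the bench to the right, by the green press. Bystander.
- wrench: Wrench lying on the bench to the right. Bystander.
Not all that is in view belongs to the job. Leave any orange or purple look-alike of the reject alone.

How it is judged:
By the outcome, as a careful person would: the job done as asked, in the order asked, and still so for the second after the job is handed in, with the robot touching nothing.
It also fails if it takes over 32 s, if anything falls off the work surface, if the arm or the gripper's body presses on something with over 40 N, if the wrist force passes 120 N, or if a joint passes its speed limit or range.

ROBOT

A 6-joint arm with a two-finger parallel gripper is mounted at the origin on the work surface. World frame = base frame: x ahead of the robot, y to its left, z up, the work surface at z = 0. Lengths are in m, angles in degrees, forces in N, time in s.
With the tool pointing down it reaches from about 0.325 to 0.775 m from the base axis. Payload 5.5 kg.
Tool frame: the origin (TCP) lies midway between the tips of the shut fingers; the grasp point (between the pads) lies 19 mm behind it; z points along the fingers, y is the line along which they close (so a half turn about z gives the same grasp; the last joint's range is limited). The gripper opens to 85 mm and grips with 20 to 120 N. Pads are 22 mm wide; open, the fingers measure 114 mm over their backs; the gripper's body (76 mm by 85 mm) begins 54 mm behind the grasp point. The pads swing forward as they close: fully open they stand 13 mm farther back than shut.
Start: joints at [-73.436, 5.22, 70.514, -0, 104.267, -3.249], TCP at [0.203, -0.564, 0.231] pointing down, gripper open.
Joint ranges: [-164.24, 164.24], [-49.07, 125.15], [9.68, 141.18], [-86.29, 266.29], [3.28, 154.24], [-151.56, 151.56]. Speed limits (degrees/s): [147.25, 147.25, 172.46, 180, 180, 180].

INTERFACE

Orientations are given as a 3x3 rotation matrix whose columns are the frame's x, y, z axes.
In Python, from plant import status, cams, ticket gives the robot as it stands.
- The arm moves only by the tool move_arm, never from a script. Its argument "deltas" is one flat list of numbers, 7 for each row, row after row: the gripper's target within -1 to 1 (fully open at 1, half-way at 0, shut at -1), then the shift along the tool's x, y, z in units of 0.5 m (1.0 is 0.5 m), then the turn, a rotation vector about the tool's x, y, z in units of pi/2 rad (1.0 is pi/2 rad). A call has exactly 10 rows; each row shifts and turns the commanded pose from where the row before left it, along the tool's axes as they then stand; what a row does not reach is not made up. A row lasts 1/10 s, in which the tool goes at most 50 mm and 8.59 degrees, less where a joint would pass 70% of its speed; a pose out of reach is approached as far as the arm can. A call with a number of a shift or a turn outside -1 to 1 is refused whole. A call with a gripper value outside its range is refused whole. The fingers move at their own pace and stop on an object; "newtons" is the grip in N (left out, the last holds). Time passes only in rows, so rows that do not move let the fingers close, or fill a call up. It gives the time, the measured TCP pose, the force, the opening and the grip force at its end, in the units of the state.
- status.sense(): the state, without advancing time (a new reading comes with each control period).
- cams.capture(name): name is "scene" or "top" or "wrist"; returns the picture (420x560x3 uint8, red, green, blue); there is no depth.
- cams.calibration(name): a dict with "vertical_fov" (degrees; the focal length in pixels is half the picture's height over the tangent of half this angle, whatever the lens; pixels are square), "cx", "cy" (the principal point, pixels), "rvec" (rotation vector, rad) and "tvec" (3), from world to camera coordinates, as OpenCV has them. Camera axes: x right, y down, z forward; pixel columns grow to the right and rows downward; lengths in m; the calibration is good to about 2 mm. The wrist camera is an equidistant fisheye: a pixel r from the principal point sees the ray r / f radians off the axis. A picture is of the moment at which its call begins: read the wrist's pose just before it. calibration takes no time and is no camera call; for the wrist camera it gives the pose at the moment of the call.
- ticket.close_job(): hands the job in; it is judged then, once.
The state is a dict: "time": time; "q": joint angles; "joint_velocities": joint speeds; "joint_torque": joint torques, N m; "position": TCP position; "tool_rot": TCP orientation; "wrist_force": force on the tool from outside, world axes, zero at the start; "wrist_torque": the same for the moment, N m; "grip_width": finger opening in m; "grip_force": force on a finger pad.
Only numpy, scipy, OpenCV 4.12 (cv2) and the standard library are available. Lean on these libraries where they do the work, as an engineer would, in place of code of your own. Each camera call takes 0.05 s, during which the arm holds its last target. There are 200 camera calls.

## Working session

There is one attempt and no reset: what is moved stays moved. The work goes in short steps, Python scripts to look and compute and a tool call to move; the robot and the scene stay as the last step left them, time stands still between calls to the robot, and variables do not carry over. Pictures are saved under pics/ and viewed, at most 10 in all, crops included, and the job is handed in when it is done.

Besides the shell and the picture viewer there is one more tool, called after "Request:" as name(argument=value, ...) on one line, values as JSON. move_arm: Moves the arm, as the interface text tells. Shifts and turns lie within -1 to 1; 1 stands for 0.5 m of shift or pi/2 rad of turn. Its arguments: {"type":"object","properties":{"deltas":{"type":"array","items":{"type":"number"}},"newtons":{"type":"number"}},"required":["deltas"]}

```bash
ls; mkdir -p pics
python3 - <<'E'
from plant import status,cams
import cv2
s=status.sense();print(s)
for n in("scene","top"):
    im=cams.capture(n);cv2.imwrite(f"pics/{n}0.png",im[:,:,::-1]);print(n,cams.calibration(n))
E
```

```text
pics
{'time': 0.0, 'q': array([-7.34351139e+01,  5.26224093e+00,  7.05813090e+01,  1.47586413e-03,
        1.04267346e+02, -3.24722339e+00]), 'joint_velocities': array([-0.07520022,  0.0312503 , -0.02730086, -0.01944546,  0.059393  ,
       -0.10728376]), 'joint_torque': array([ 1.21136522e-04, -4.58731270e+01, -4.18026352e+01, -1.97131442e-05,
        1.14510732e-02, -3.62303425e-06]), 'position': array([ 0.2033017 , -0.56420588,  0.23016556]), 'tool_rot': array([[ 9.40807047e-01,  3.38942209e-01, -5.27882191e-04],
       [ 3.38942593e-01, -9.40805214e-01,  1.86228017e-03],
       [ 1.34571038e-04, -1.93096807e-03, -9.99998127e-01]]), 'wrist_force': array([ 0.14434001, -0.66270628, -0.39674837]), 'wrist_torque': array([-0.02845866, -0.03196637,  0.02433681]), 'grip_force': 0.0, 'grip_width': 0.08588122180107692}
scene {'vertical_fov': 44.75490802995719, 'cx': 281.2941274803751, 'cy': 214.13210848311937, 'rvec': array([ 1.61386939,  1.76021845, -0.88459112]), 'tvec': array([ 0.0656323 , -0.23104733,  1.85197384])}
top {'vertical_fov': 45.872260173286264, 'cx': 276.0186399217544, 'cy': 203.84342768589255, 'rvec': array([ 2.15899284, -2.13840128,  0.19735697]), 'tvec': array([-0.03001174,  0.50916877,  1.25626951])}
```

View pics/top0.png

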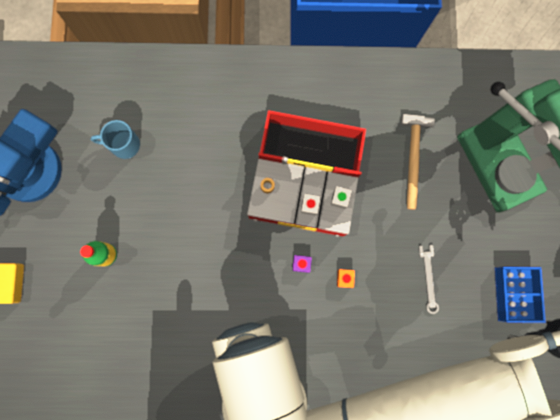

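View pics/scene0.png

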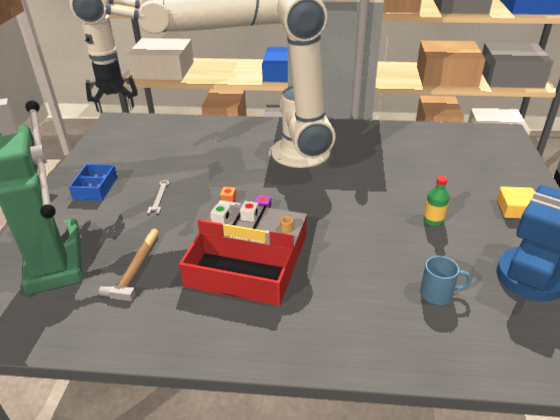

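The top view shows three red dots. The bare block in the groove is at (311,204), the purple block at (303,264) and the orange block at (346,279). Only the one in the groove fits the description. The green-dot block is at (342,197) and the bushing at (267,185).

```bash
python3 - <<'E'
import cv2
im=cv2.imread("pics/top0.png")[100:245,235:380]
cv2.imwrite("pics/crop.png",cv2.resize(im,(580,580),interpolation=cv2.INTER_CUBIC))
E
cat > h.py <<'E'
import numpy as np,cv2
from plant import status,cams
H,W=420,560
def cam(n):
    c=cams.calibration(n);R=cv2.Rodrigues(np.array(c["rvec"]))[0];return c,R,np.array(c["tvec"])
def ray(n,u,v,cal=None):
    c,R,t=cal or cam(n);f=H/2/np.tan(np.radians(c["vertical_fov"]/2))
    d=np.array([(u-c["cx"])/f,(v-c["cy"])/f,1.])
    if n=="wrist":
        r=np.hypot(d[0],d[1]);d=np.array([np.sin(r)*d[0]/r,np.sin(r)*d[1]/r,np.cos(r)])
    return -R.T@t,R.T@d
def onplane(n,u,v,z,cal=None):
    o,d=ray(n,u,v,cal);return o+d*(z-o[2])/d[2]
def proj(n,p,cal=None):
    c,R,t=cal or cam(n);f=H/2/np.tan(np.radians(c["vertical_fov"]/2))
    q=R@np.array(p)+t
    if n=="wrist":
        a=np.hypot(q[0],q[1]);k=np.arctan2(a,q[2])/a;return np.array([c["cx"]+f*k*q[0],c["cy"]+f*k*q[1]])
    return np.array([c["cx"]+f*q[0]/q[2],c["cy"]+f*q[1]/q[2]])
E
```

```text
(no output)
```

View pics/crop.png

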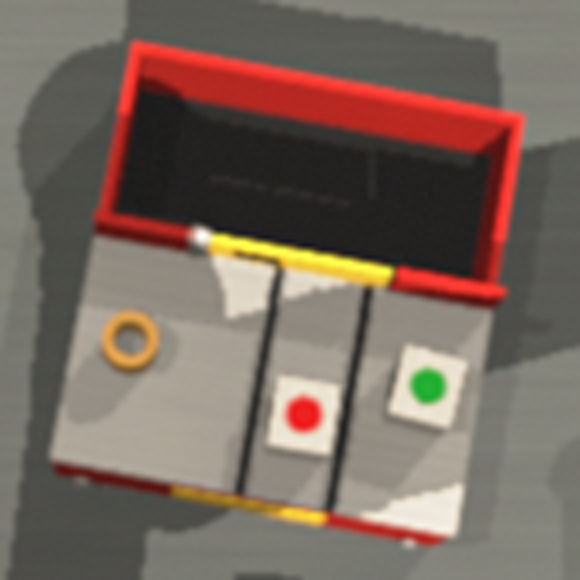

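The crop confirms that the bare block with the red dot (crop 303,414) is the one between the rails. The flap spans crop (208,243) to (392,275). Next I'll fit the bin pose from its corners.

```bash
cat > m.py <<'E'
from h import *
cal=cam("top")
P=lambda x,y,z:onplane("top",235+(x+.5)/4-.5,100+(y+.5)/4-.5,z,cal)
pts=[((133,42),(130,130)),((523,117),(130,-130)),((53,463),(-150,130)),((457,538),(-150,-130))]
w=np.array([P(*a,.08)[:2] for a,b in pts]);b=np.array([b for a,b in pts])/1000
wc,bc=w.mean(0),b.mean(0);U,S,V=np.linalg.svd((b-bc).T@(w-wc));R=V.T@U.T;t=wc-R@bc
print("R",R,"yaw",np.degrees(np.arctan2(R[1,0],R[0,0])),"origin",t,"res mm",((b@R.T+t)-w)*1000)
inv=lambda p:(R.T@(p[:2]-t)*1000).round(1)
for n,a,z in [("reject dot",(303,414),.116),("good",(428,385),.116),("bush",(130,340),.112),("flapL",(208,243),.12),("flapR",(392,275),.12),("panelR",(505,293),.12),("panelL",(97,220),.12),("railL top",(275,268),.088),("railL bot",(242,492),.088),("railR top",(368,290),.088),("railR bot",(332,510),.088)]+[("rejcorner",c,.116) for c in((278,375),(341,383),(330,454),(267,445))]:
    p=P(*a,z);print(n,p.round(4),"bin",inv(p))
E
python3 m.py
```

```text
R [[ 0.98493135  0.17294575]
 [-0.17294575  0.98493135]] yaw -9.959135750140852 origin [ 0.59882991 -0.10646511] res mm [[-1.64260245  0.14886982]
 [ 0.3537142  -0.99241617]
 [ 0.690626    0.99119112]
 [ 0.59826225 -0.14764477]]
reject dot [ 0.5001 -0.1082  0.116 ] bin [-96.9 -18.7]
good [ 0.5192 -0.1857  0.116 ] bin [-64.7 -91.8]
bush [ 0.5461 -0.001   0.112 ] bin [-70.2  94.7]
flapL [ 0.6066 -0.0489  0.12  ] bin [-2.3 58. ]
flapR [ 0.5877 -0.1636  0.12  ] bin [ -1.  -58.2]
panelR [ 0.5772 -0.234   0.12  ] bin [   0.7 -129.3]
panelL [0.6204 0.0203 0.12  ] bin [ -0.7 128.6]
railL top [ 0.5989 -0.0932  0.088 ] bin [-2.2 13.1]
railL bot [ 0.4548 -0.0723  0.088 ] bin [-147.8    8.7]
railR top [ 0.5853 -0.1526  0.088 ] bin [ -5.3 -47.7]
railR bot [ 0.444  -0.1288  0.088 ] bin [-148.6  -48.7]
rejcorner [ 0.5244 -0.0928  0.116 ] bin [-75.7   0.6]
rejcorner [ 0.5198 -0.1318  0.116 ] bin [-73.4 -38.6]
rejcorner [ 0.4754 -0.1247  0.116 ] bin [-118.4  -39.3]
rejcorner [ 0.4806 -0.0859  0.116 ] bin [-120.    -0.2]
```

```bash
cat >> h.py <<'E'
from scipy.spatial.transform import Rotation as Ro
BR=np.array([[.98493,.17295],[-.17295,.98493]]);BO=np.array([.5988,-.1065])
def b2w(x,y):return BO+BR@np.array([x,y])/1000
def w2b(p):return BR.T@(np.asarray(p)[:2]-BO)*1000
def rot(phi): # tool y at bin angle phi, pointing down
    a=np.radians(phi-9.96);return np.array([[-np.sin(a),np.cos(a),0],[np.cos(a),np.sin(a),0],[0,0,-1]])
def plan(p,Rt,n,s=None):
    s=s or status.sense();R=s["tool_rot"];d=(np.array(p)-s["position"])/n
    rv=Ro.from_matrix(R.T@Rt).as_rotvec()/n
    for i in range(n):
        print((R@Ro.from_rotvec(rv*i).as_matrix()).T.dot(d).__truediv__(.5).round(3).tolist(),(rv/(np.pi/2)).round(4).tolist())
E
python3 -c "
from h import *
plan([*b2w(-88,-.6),.2],rot(12),20)"
```

```text
[0.045, -0.034, 0.003] [-0.0, -0.0, -0.0401]
[0.047, -0.031, 0.003] [-0.0, -0.0, -0.0401]
[0.049, -0.028, 0.003] [-0.0, -0.0, -0.0401]
[0.051, -0.025, 0.003] [-0.0, -0.0, -0.0401]
[0.052, -0.022, 0.003] [-0.0, -0.0, -0.0401]
[0.053, -0.018, 0.003] [-0.0, -0.0, -0.0401]
[0.054, -0.015, 0.003] [-0.0, -0.0, -0.0401]
[0.055, -0.011, 0.003] [-0.0, -0.0, -0.0401]
[0.056, -0.008, 0.003] [-0.0, -0.0, -0.0401]
[0.056, -0.004, 0.003] [-0.0, -0.0, -0.0401]
[0.056, -0.001, 0.003] [-0.0, -0.0, -0.0401]
[0.056, 0.003, 0.003] [-0.0, -0.0, -0.0401]
[0.056, 0.006, 0.003] [-0.0, -0.0, -0.0401]
[0.056, 0.01, 0.003] [-0.0, -0.0, -0.0401]
[0.055, 0.013, 0.003] [-0.0, -0.0, -0.0401]
[0.054, 0.017, 0.003] [-0.0, -0.0, -0.0401]
[0.053, 0.02, 0.003] [-0.0, -0.0, -0.0401]
[0.051, 0.023, 0.003] [-0.0, -0.0, -0.0401]
[0.05, 0.026, 0.003] [-0.0, -0.0, -0.0401]
[0.048, 0.03, 0.003] [-0.0, -0.0, -0.0401]
```

Request:
move_arm(deltas=[1,0.045,-0.034,0.003,0,0,-0.04,1,0.047,-0.031,0.003,0,0,-0.04,1,0.049,-0.028,0.003,0,0,-0.04,1,0.051,-0.025,0.003,0,0,-0.04,1,0.052,-0.022,0.003,0,0,-0.04,1,0.053,-0.018,0.003,0,0,-0.04,1,0.054,-0.015,0.003,0,0,-0.04,1,0.055,-0.011,0.003,0,0,-0.04,1,0.056,-0.008,0.003,0,0,-0.04,1,0.056,-0.004,0.003,0,0,-0.04])

```text
time: 1.1
position: [0.3582, -0.3279, 0.2157]
tool_rot: [[0.56, 0.829, -0.001], [0.829, -0.56, 0.001], [0.0, -0.001, -1.0]]
wrist_force: [0.2, 0.1, 1.0]
grip_width: 0.0852
grip_force: 0.0
```

Request:
move_arm(deltas=[1,0.056,-0.001,0.003,0,0,-0.04,1,0.056,0.003,0.003,0,0,-0.04,1,0.056,0.006,0.003,0,0,-0.04,1,0.056,0.01,0.003,0,0,-0.04,1,0.055,0.013,0.003,0,0,-0.04,1,0.054,0.017,0.003,0,0,-0.04,1,0.053,0.02,0.003,0,0,-0.04,1,0.051,0.023,0.003,0,0,-0.04,1,0.05,0.026,0.003,0,0,-0.04,1,0.048,0.03,0.003,0,0,-0.04])

```text
time: 2.1
position: [0.5132, -0.0923, 0.2007]
tool_rot: [[-0.034, 0.999, -0.001], [0.999, 0.034, 0.0], [0.0, -0.001, -1.0]]
wrist_force: [0.9, -0.4, 0.8]
grip_width: 0.0854
grip_force: 0.0
```

Run:
```python
from h import *
s=status.sense();print(s["time"],s["position"],w2b(s["position"]),s["tool_rot"],s["q"].round(1))
cal=cam("wrist");im=cams.capture("wrist");cv2.imwrite("pics/w1.png",im[:,:,::-1])
for p in [(-119.5,1,116),(-119.5,-39,116),(-74.5,-19,116),(0,-60,120),(0,60,120)]: print(p,proj("wrist",[*b2w(*p[:2]),p[2]/1000],cal))
plan([*b2w(-88,-.6),.13],rot(12),5)
```

```text
2.1 [ 0.51318146 -0.09234483  0.20072952] [-86.77640634  -0.86587032] [[-3.43096491e-02  9.99410961e-01 -7.61286839e-04]
 [ 9.99411231e-01  3.43097899e-02  1.72780776e-04]
 [ 1.98798593e-04 -7.54910569e-04 -9.99999695e-01]] [-13.9  -7.1  85.8  -0.  101.4 -15.9]
(-119.5, 1, 116) [234.24305952 204.54132912]
(-119.5, -39, 116) [225.82461924 253.1337442 ]
(-74.5, -19, 116) [288.24328172 241.21433319]
(0, -60, 120) [364.13755941 303.22885121]
(0, 60, 120) [410.1278791  163.22404099]
[-0.001, -0.001, 0.028] [-0.0, -0.0004, 0.0006]
[-0.001, -0.001, 0.028] [-0.0, -0.0004, 0.0006]
[-0.001, -0.001, 0.028] [-0.0, -0.0004, 0.0006]
[-0.001, -0.001, 0.028] [-0.0, -0.0004, 0.0006]
[-0.001, -0.001, 0.028] [-0.0, -0.0004, 0.0006]
```

View pics/w1.png

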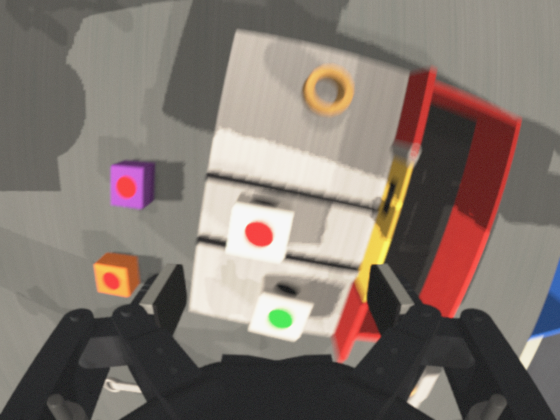

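The wrist view agrees with the pose: the red-dot block is at (259,234) between the rails, with its corners within a few pixels of the prediction. The flap is shut. I'll descend with the fingers straddling the block.

Request:
move_arm(deltas=[1,0,-0.001,0.027,0,0,0,1,0,-0.001,0.027,0,0,0,1,0,-0.001,0.027,0,0,0,1,0,-0.001,0.027,0,0,0,1,0,-0.001,0.027,0,0,0,1,0,-0.001,0.027,0,0,0,1,0,-0.001,0.027,0,0,0,1,0,0,0.027,0,0,0,1,0,0,0.014,0,0,0,1,0,0,0.008,0,0,0])

```text
time: 3.15
position: [0.5091, -0.0935, 0.0812]
tool_rot: [[-0.032, 0.999, -0.001], [0.999, 0.032, 0.0], [0.0, -0.001, -1.0]]
wrist_force: [0.5, -0.2, -0.4]
grip_width: 0.0851
grip_force: 0.0
```

Run:
```python
from h import *
s=status.sense();print(s["time"],s["position"],w2b(s["position"]),s["wrist_force"])
a=cams.capture("wrist");b=cams.capture("scene")[130:310,160:340]
cv2.imwrite("pics/w2.png",np.hstack([a[:,40:500],cv2.resize(b,(340,420),interpolation=2)])[:,:,::-1])
plan([*b2w(30,-.6),s["position"][2]],rot(12),30)
```

```text
3.15 [ 0.50907092 -0.09348843  0.08124004] [-90.62721305  -2.70316283] [ 0.49011691 -0.20165324 -0.40437802]
[-0.002, 0.008, 0.0] [-0.0, -0.0, -0.0001]
[-0.002, 0.008, 0.0] [-0.0, -0.0, -0.0001]
[-0.002, 0.008, 0.0] [-0.0, -0.0, -0.0001]
[-0.002, 0.008, 0.0] [-0.0, -0.0, -0.0001]
[-0.002, 0.008, 0.0] [-0.0, -0.0, -0.0001]
[-0.002, 0.008, 0.0] [-0.0, -0.0, -0.0001]
[-0.002, 0.008, 0.0] [-0.0, -0.0, -0.0001]
[-0.002, 0.008, 0.0] [-0.0, -0.0, -0.0001]
[-0.002, 0.008, 0.0] [-0.0, -0.0, -0.0001]
[-0.002, 0.008, 0.0] [-0.0, -0.0, -0.0001]
[-0.002, 0.008, 0.0] [-0.0, -0.0, -0.0001]
[-0.002, 0.008, 0.0] [-0.0, -0.0, -0.0001]
[-0.002, 0.008, 0.0] [-0.0, -0.0, -0.0001]
[-0.002, 0.008, 0.0] [-0.0, -0.0, -0.0001]
[-0.002, 0.008, 0.0] [-0.0, -0.0, -0.0001]
[-0.002, 0.008, 0.0] [-0.0, -0.0, -0.0001]
[-0.002, 0.008, 0.0] [-0.0, -0.0, -0.0001]
[-0.002, 0.008, 0.0] [-0.0, -0.0, -0.0001]
[-0.002, 0.008, 0.0] [-0.0, -0.0, -0.0001]
[-0.002, 0.008, 0.0] [-0.0, -0.0, -0.0001]
[-0.002, 0.008, 0.0] [-0.0, -0.0, -0.0001]
[-0.002, 0.008, 0.0] [-0.0, -0.0, -0.0001]
[-0.002, 0.008, 0.0] [-0.0, -0.0, -0.0001]
[-0.002, 0.008, 0.0] [-0.0, -0.0, -0.0001]
[-0.002, 0.008, 0.0] [-0.0, -0.0, -0.0001]
[-0.002, 0.008, 0.0] [-0.0, -0.0, -0.0001]
[-0.002, 0.008, 0.0] [-0.0, -0.0, -0.0001]
[-0.002, 0.008, 0.0] [-0.0, -0.0, -0.0001]
[-0.002, 0.008, 0.0] [-0.0, -0.0, -0.0001]
[-0.002, 0.008, 0.0] [-0.0, -0.0, -0.0001]
```

View pics/w2.png

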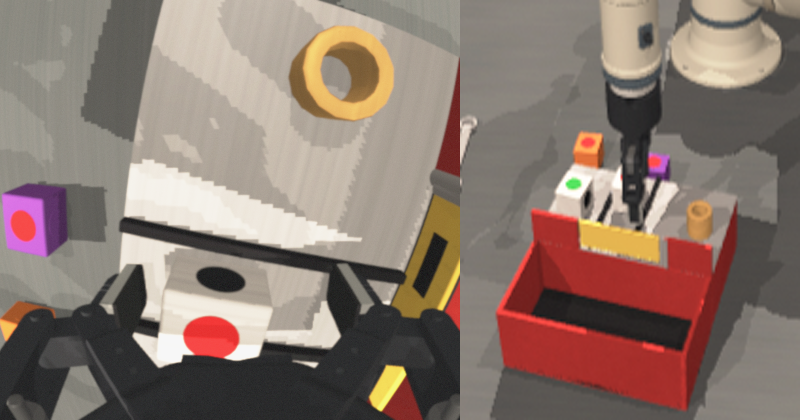

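The fingers straddle the reject block: one is behind it, and the other is just left of its front with the tip above the rail. Nothing is touching. Now I'll push along the bin's x.

Request:
move_arm(deltas=[1,-0.0015,0.0078,0,0,0,0,1,-0.0015,0.0078,0,0,0,0,1,-0.0015,0.0078,0,0,0,0,1,-0.0015,0.0078,0,0,0,0,1,-0.0015,0.0078,0,0,0,0,1,-0.0015,0.0078,0,0,0,0,1,-0.0015,0.0078,0,0,0,0,1,-0.0015,0.0078,0,0,0,0,1,-0.0015,0.0078,0,0,0,0,1,-0.0015,0.0078,0,0,0,0])

```text
time: 4.25
position: [0.5488, -0.0999, 0.0823]
tool_rot: [[-0.032, 1.0, -0.0], [1.0, 0.032, 0.0], [0.0, -0.0, -1.0]]
wrist_force: [-4.7, 1.4, 3.6]
grip_width: 0.0855
grip_force: 2.4
```

Request:
move_arm(deltas=[1,-0.0015,0.0078,0,0,0,0,1,-0.0015,0.0078,0,0,0,0,1,-0.0015,0.0078,0,0,0,0,1,-0.0015,0.0078,0,0,0,0,1,-0.0015,0.0078,0,0,0,0,1,-0.0015,0.0078,0,0,0,0,1,-0.0015,0.0078,0,0,0,0,1,-0.0015,0.0078,0,0,0,0,1,-0.0015,0.0078,0,0,0,0,1,0,0,0,0,0,0])

```text
time: 5.25
position: [0.584, -0.1057, 0.0818]
tool_rot: [[-0.032, 1.0, -0.001], [1.0, 0.032, -0.0], [-0.0, -0.001, -1.0]]
wrist_force: [-3.9, -0.7, 1.9]
grip_width: 0.0853
grip_force: 1.7
```

Run:
```python
from h import *
s=status.sense();print(s["time"],s["position"],w2b(s["position"]),s["wrist_force"])
a=cams.capture("wrist");b=cams.capture("scene")[130:310,160:340]
cv2.imwrite("pics/w3.png",np.hstack([a[:,40:500],cv2.resize(b,(340,420),interpolation=2)])[:,:,::-1])
```

```text
5.25 [ 0.58403427 -0.10565474  0.08184274] [-14.68940205  -1.72121233] [-3.89626402 -0.65909364  1.94683508]
```

View pics/w3.png

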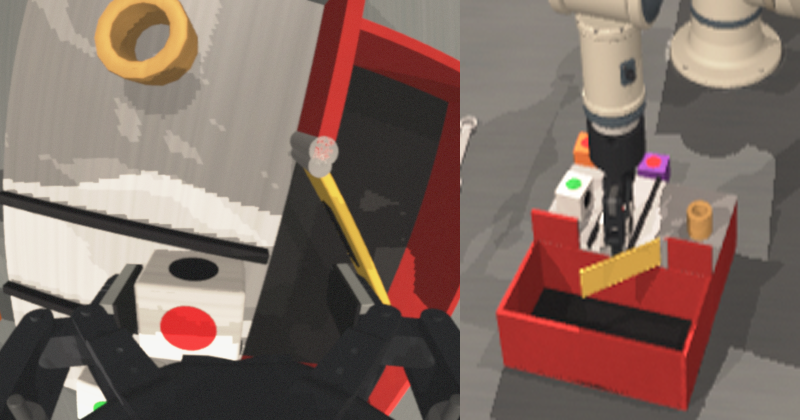

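The flap is held about 40° open by the front finger, and the block is just at the doorway and clear of the flap. I'll keep pushing.

Request:
move_arm(deltas=[1,-0.0015,0.0078,0,0,0,0,1,-0.0015,0.0078,0,0,0,0,1,-0.0015,0.0078,0,0,0,0,1,-0.0015,0.0078,0,0,0,0,1,-0.0015,0.0078,0,0,0,0,1,-0.0015,0.0078,0,0,0,0,1,-0.0015,0.0078,0,0,0,0,1,-0.0015,0.0078,0,0,0,0,1,-0.0015,0.0078,0,0,0,0,1,-0.0015,0.0078,0,0,0,0])

```text
time: 6.35
position: [0.6235, -0.1119, 0.0822]
tool_rot: [[-0.032, 1.0, 0.001], [1.0, 0.032, -0.0], [-0.0, 0.001, -1.0]]
wrist_force: [-2.2, -0.9, 0.0]
grip_width: 0.0858
grip_force: 1.1
```

Request:
move_arm(deltas=[1,-0.0015,0.0078,0,0,0,0,1,-0.0015,0.0078,0,0,0,0,1,-0.0015,0.0078,0,0,0,0,1,0,0,0,0,0,0,1,0,0,0,0,0,0,1,0,0,0,0,0,0,1,0,0,0,0,0,0,1,0,0,0,0,0,0,1,0,0,0,0,0,0,1,0,0,0,0,0,0])

```text
time: 7.35
position: [0.6349, -0.1137, 0.0824]
tool_rot: [[-0.032, 1.0, 0.0], [1.0, 0.032, -0.0], [-0.0, 0.0, -1.0]]
wrist_force: [0.4, -2.4, -0.1]
grip_width: 0.0854
grip_force: 0.8
```

Run:
```python
from h import *
s=status.sense();print(s["time"],s["position"],w2b(s["position"]),s["wrist_force"])
a=cams.capture("wrist");b=cams.capture("scene")[130:310,160:340]
cv2.imwrite("pics/w4.png",np.hstack([a[:,40:500],cv2.resize(b,(340,420),interpolation=2)])[:,:,::-1])
```

```text
7.35 [ 0.63487362 -0.11369465  0.08235742] [36.77430384 -0.84729811] [ 0.35223654 -2.42144709 -0.05480641]
```

View pics/w4.png

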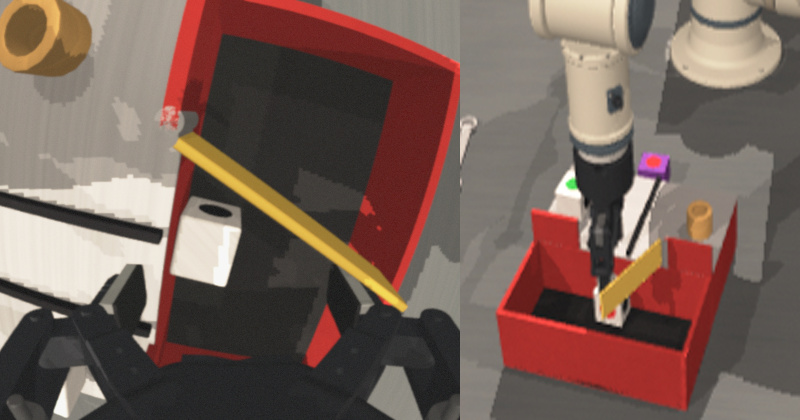

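The block has dropped into the well and the flap rests on the finger. I'll retreat along the same path so the flap follows shut, then lift.

Request:
move_arm(deltas=[1,0.004,-0.0196,0,0,0,0,1,0.004,-0.0196,0,0,0,0,1,0.004,-0.0196,0,0,0,0,1,0.004,-0.0196,0,0,0,0,1,0.004,-0.0196,0,0,0,0,1,0.004,-0.0196,0,0,0,0,1,0.004,-0.0196,0,0,0,0,1,0.004,-0.0196,0,0,0,0,1,0.004,-0.0196,0,0,0,0,1,0.004,-0.0196,0,0,0,0])

```text
time: 8.45
position: [0.5356, -0.0962, 0.0823]
tool_rot: [[-0.032, 0.999, 0.0], [0.999, 0.032, 0.001], [0.001, 0.0, -1.0]]
wrist_force: [-0.1, 0.6, -0.1]
grip_width: 0.0852
grip_force: 0.0
```

Request:
move_arm(deltas=[1,0.002,-0.012,0,0,0,0,1,0.002,-0.012,0,0,0,0,1,0,-0.01,0.0,0,0,0,1,0,0,-0.03,0,0,0,1,0,0,-0.05,0,0,0,1,0,0,-0.05,0,0,0,1,0,0,-0.05,0,0,0,1,0,-0.03,-0.05,0,0,0,1,0,-0.03,-0.03,0,0,0,1,0,-0.03,0,0,0,0])

```text
time: 9.45
position: [0.475, -0.097, 0.2169]
tool_rot: [[-0.032, 0.999, 0.006], [0.999, 0.032, -0.002], [-0.002, 0.006, -1.0]]
wrist_force: [-1.2, 1.2, 0.6]
grip_width: 0.0854
grip_force: 0.0
```

Run:
```python
from h import *
s=status.sense();print(s["time"],s["position"],w2b(s["position"]),s["wrist_force"])
a=cams.capture("wrist");b=cams.capture("scene")[130:310,160:340]
cv2.imwrite("pics/w5.png",np.hstack([a[:,40:500],cv2.resize(b,(340,420),interpolation=2)])[:,:,::-1])
```

```text
9.45 [ 0.47501815 -0.09703311  0.2168908 ] [-123.55375949  -12.08385063] [-1.16526553  1.18852347  0.59463578]
```

View pics/w5.png

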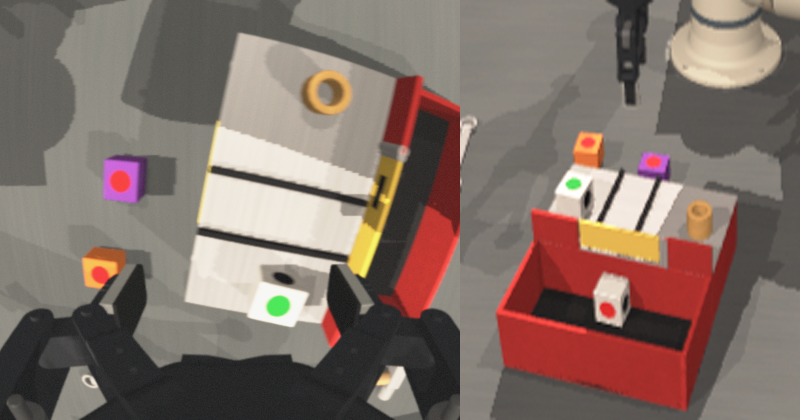

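The flap is shut, the reject lies in the well, the green-dot block and bushing haven't moved, and the hand is clear. I'm handing in.

```bash
python3 -c "
from plant import ticket
print(ticket.close_job())"
```

```text
the job is handed in; nothing more can be done
None
```

The red-dot block is in the bin's well, the flap has swung shut, nothing else on the deck moved, and I handed the job in at about 9.5 s; the fingers' spacing meant the block slid roughly 20 mm along its groove before the front finger reached the flap, but the flap was already about 40° open when the block got to the doorway.

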